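# Latch the wafer shuttle and start the scan

### The arm

A 6-joint arm with a two-finger parallel gripper is mounted at the origin on the work surface. World frame = base frame: x ahead of the robot, y to its left, z up, the work surface at z = 0. Lengths are in m, angles in rad, forces in N, time in s.
With the tool pointing down it reaches from about 0.375 to 0.975 m from the base axis. Payload 3.8 kg.
Tool frame: the origin (TCP) lies on the mounting face of the last link; the fingertips stand 173 mm ahead of it and the grasp point (between the pads) lies 155 mm ahead of it; z points along the fingers, y is the line along which they close (so a half turn about z gives the same grasp; the last joint's range is limited). The gripper opens to 85 mm and grips with 20 to 120 N. Pads are 22 mm wide; open, the fingers measure 114 mm over their backs; the gripper's body (76 mm by 85 mm) begins 54 mm behind the grasp point. The pads swing forward as they close: fully open they stand 13 mm farther back than shut.
Start: joints at [1.292, 0.264, 1.604, -0, 1.274, -0.037], TCP at [0.162, 0.655, 0.405] pointing down, gripper open.
Joint ranges: [-2.63, 2.63], [-0.94, 2.18], [0.31, 2.57], [-1.31, 4.45], [0, 2.66], [-2.55, 2.55]. Speed limits (rad/s): [2.57, 2.57, 3.14, 3.14, 3.14, 3.14].

### API

Orientations are given as a rotation vector (axis times angle).
In Python, from workcell import bot gives the robot as it stands.
- The arm moves only by the tool drive_tool, never from a script. Its argument "increments" is a list of rows, each an object with "delta_pos": the shift along the tool's x, y, z in mm, a list of three; "turn": the turn about the tool's z in rad; "jaw": the opening, from -1 (shut) to 1 (fully open). A call has 1 to 8 rows; each row shifts and turns the commanded pose from where the row before left it, along the tool's axes as they then stand; what a row does not reach is not made up. A row lasts 1/12 s, in which the tool goes at most 41.7 mm and 7.16 degrees, less where a joint would pass 70% of its speed; a pose out of reach is approached as far as the arm can. A call is refused whole if a number of a shift passes 41.7 or a number of a turn 0.125, either way. A call with a gripper value outside its range is refused whole. The fingers move at their own pace and stop on an object; "grip_force" is the grip in N (left out, the last holds). Time passes only in rows, so rows that do not move let the fingers close. It gives the time, the measured TCP pose, the force, the opening and the grip force at its end, in the units of the state.
- bot.read_state(): the state, without advancing time (a new reading comes with each control period).
- bot.read_camera(name): name is "side" or "top" or "wrist"; returns a dict with "pixels" (480x640x3 uint8, red, green, blue), "fovy" (degrees; the focal length in pixels is half the picture's height over the tangent of half this angle, whatever the lens; pixels are square), "cx", "cy" (the principal point, pixels), "camera_from_world" (4x4, takes a point from world to camera coordinates); the wrist camera has in their place "hand_eye" (4x4, takes a point from camera to tool coordinates, whose origin is the TCP and whose axes are the flange's). Camera axes: x right, y down, z forward; pixel columns grow to the right and rows downward; lengths in m; the calibration is good to about 2 mm. A picture is of the moment at which its call begins: read the wrist's pose just before it. There is no depth.
- bot.finish_job(): hands the job in; it is judged then, once.
The state is a dict: "time": time; "q": joint angles; "joint_vel": joint speeds; "joint_torque": joint torques, N m; "tool_pos": TCP position; "tcp_rot": TCP orientation; "wrist_force": force on the tool from outside, world axes, zero at the start; "torque": the same for the moment, N m; "width": opening from 0.0 (shut) to 1.0 (fully open); "grip_force": force on a finger pad.
Only numpy, scipy, OpenCV 4.12 (cv2) and the standard library are available. Lean on these libraries where they do the work, as an engineer would, in place of code of your own. Each camera call takes 0.05 s, during which the arm holds its last target. There are 200 camera calls.

### The job

The wafer on the inspection station has to go under the camera. With the fingertips push the shuttle by its black rubber pad until it is past the spring-loaded stop pin, without ramming it into its rear stop, then back away so that its spring brings it back and it latches against the pin; then press the green start key on the operator panel. Keep off the wafer, the red knob of the stop pin and the red key, leave everything else on the table where it is.

Things in the scene. Friction and masses are not known exactly. Their poses are not given: they have to be found in the camera images.
- station: wafer inspection station, fixed to the table: aluminium base plate 350 x 220 mm, 16 mm thick, carrying a dark sliding shuttle. Origin on the table surface; its x axis (level) is the direction in which the shuttle is pushed, z is up. The plate reaches from x = -145 to +205 mm and y = -110 to +110 mm. The stop pin's housing is at x = -45 mm on the -y edge
- camera (a point): middle of the camera gantry's beam on the station (at station x = 15 mm), 108 mm above the table. The beam crosses over the shuttle along y, 16 mm high, on posts at y = -96 and +96 mm; the grey camera on it is 60 mm wide and its top 186 mm above the table; beam and camera lie within 16 mm in -x and 30 mm in +x of this point
- shuttle (a joint): travel of the shuttle along the station's +x, in m: 0 = sprung out (start), 0.045 = latched against the stop pin, 0.072 = rear stop. The pin drops in once it is pushed beyond about 0.048; short of that it springs back to 0. The return spring gives 6 N at 0, 10 N at 0.072, a damper adds 55 N per m/s and the pin a few N. Let go, it runs back to the pin in well under 1 s
- shuttle_top (a point): middle of the shuttle's top face, 60 mm above the table, moving with it. The shuttle is a solid dark block 190 mm long (x), 130 mm wide (y), about 1.1 kg, with the pad on its -x end and a brass catch on its -y side
- push_pad (a point): black rubber pad on the shuttle's end, the face to push: 104 mm wide (y), 27 to 57 mm above the table, 6 mm thick. This point is the middle of its outer face, 42 mm above the table; it has the station's axes: push along +x with the fingers on its -x side. At the start it is 11 mm outside the base plate's edge; pushed in, the fingertips travel above the plate (top at 16 mm)
- stop_pin (a joint): lift of the square brass stop pin, in m: 0 = fully in (sprung), 0.008 = pushed aside by the brass catch on the shuttle's side while it passes, 0.012 = pulled right out
- stop_knob (a point): outer end of the red round pull knob of the stop pin, 20 mm across, on the -y side of the station, 40 mm above the table; it sticks out level along the station's y, 24 mm past the base plate's edge; this point moves with the pin. Not to be touched
- chuck (a point): centre of the top of the round wafer chuck on the shuttle, 66 mm above the table, 126 mm along +x from the pad's face; moves with the shuttle
- wafer: 100 mm wafer, bronze with a die grid, bonded on a 3 mm glass disc; it lies loose on the chuck between six 6 mm edge pins, 1.5 mm clear. Origin under its centre
- start_key (a joint): travel of the green start key, in m: 0 = up, 0.006 = fully down; it needs 1.5 N to begin to move, 5 N when fully down, and springs back
- start_key_top (a point): centre of the top of the green start key, 24 mm across; pressed straight down; 63.5 mm above the table. The panel's top is 45.5 mm above the table, the black collar round the key 12 mm higher than that and 40 mm across
- stop_key (a joint): travel of the red stop key, in m: 0 = up, 0.006 = fully down. Not to be pressed
- stop_key_top (a point): centre of the top of the red stop key, like the green one, 58 mm from it centre to centre
- panel: grey operator panel, fixed to the table, 90 x 120 x 45 mm high with a white face; origin under its centre; the green key is at y = +29 mm, the red one at y = -29 mm, both at x = -5 mm
- cassette: black plastic cassette for 100 mm wafers, 128 x 126 x 100 mm high, open on top, a few wafers in it; origin under its centre
- shipper: flat round blue single-wafer shipping box, 116 mm across, 14 mm high; origin under its centre
- wash_bottle: white plastic wash bottle with blue cap, 56 mm across, 160 mm high; origin under its centre
- loupe: small black magnifying loupe standing upright beside the operator panel, 36 mm across, 38 mm high; origin under its centre
- driver: screwdriver with a yellow handle, 150 mm long, lying on the table beside the station; origin under its middle
There are look-alikes about, which are no part of the job. Leave any pink or turquoise look-alike of the panel alone.

How it is judged:
By the outcome, as a careful person would: the job done as asked, in the order asked, and still so for the second after the job is handed in, with the robot touching nothing.
It also fails if it takes over 48 s, if anything falls off the work surface, if the arm or the gripper's body presses on something with over 40 N, if the wrist force passes 120 N, or if a joint passes its speed limit or range.

## Working session

There is one attempt and no reset: what is moved stays moved. The work goes in short steps, Python scripts to look and compute and a tool call to move; the robot and the scene stay as the last step left them, time stands still between calls to the robot, and variables do not carry over. Pictures are saved under pics/ and viewed, at most 10 in all, crops included, and the job is handed in when it is done.

Besides the shell and the picture viewer there is one more tool, called after "Request:" as a command line: name --argument value ..., lists and objects as JSON in quotes. drive_tool: Moves the arm, as the interface text tells. Its arguments: {"type":"object","properties":{"increments":{"type":"array"},"grip_force":{"type":"number"}},"required":["increments"]}

```bash
mkdir -p pics; ls
python3 - <<'E'
from workcell import bot
import cv2,numpy as np,pickle
s=bot.read_state();print({k:np.round(v,3) for k,v in s.items()})
D={}
for n in("top","side"):
    c=bot.read_camera(n);D[n]=c
    cv2.imwrite(f"pics/{n}0.png",c["pixels"][:,:,::-1]);print(n,c["fovy"],c["cx"],c["cy"],np.round(c["camera_from_world"],3).tolist())
pickle.dump(D,open("d0.pkl","wb"))
E
```

```text
pics
{'time': np.float64(0.0), 'q': array([ 1.292,  0.265,  1.605,  0.   ,  1.274, -0.037]), 'joint_vel': array([ 0.   , -0.002,  0.001, -0.001,  0.001,  0.002]), 'joint_torque': array([-1.0000e-03, -5.1511e+01, -3.6732e+01, -0.0000e+00,  1.3000e-02,
       -0.0000e+00]), 'tool_pos': array([0.162, 0.655, 0.403]), 'tcp_rot': array([-0.379, -3.118,  0.004]), 'wrist_force': array([-0.548, -0.041,  0.945]), 'torque': array([-0.005, -0.021, -0.005]), 'grip_force': np.float64(0.0), 'width': np.float64(1.002)}
top 50.9318596881636 317.6056034506158 240.03924853033956 [[-0.022, -0.999, -0.024, 0.046], [-0.983, 0.026, -0.181, 0.51], [0.181, 0.019, -0.983, 1.216], [0.0, 0.0, 0.0, 1.0]]
side 52.33043888412897 325.2048782233513 253.0181373112691 [[0.664, -0.747, -0.016, -0.339], [-0.531, -0.458, -0.713, 0.355], [0.526, 0.482, -0.701, 1.121], [0.0, 0.0, 0.0, 1.0]]
```

View pics/top0.png

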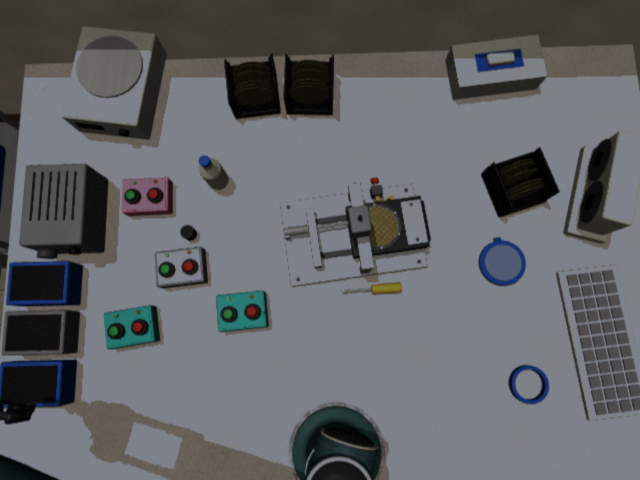

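View pics/side0.png

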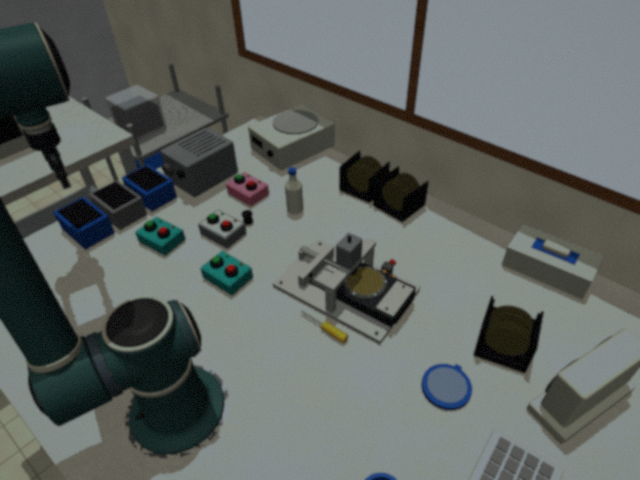

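The top view shows the station at about (355,235), with the shuttle's pad end at the right (428,225), so the push goes image-left, i.e. world +y. The red knob is at (375,181).
The start key could be mistaken for one of four green keys: (166,268) on the white-faced panel, (130,196) pink, (116,330) turquoise, (229,313) turquoise. I choose the white/grey panel beside the loupe (188,232), with green at (166,268) and red at (190,267). A close crop will check this.

```bash
cat > h.py <<'E'
import numpy as np,cv2,pickle
def ray(c,uv,T=None):
    f=240/np.tan(np.radians(c["fovy"])/2)
    if T is None:T=np.linalg.inv(c["camera_from_world"])
    uv=np.atleast_2d(uv).astype(float)
    d=np.c_[(uv[:,0]-c["cx"])/f,(uv[:,1]-c["cy"])/f,np.ones(len(uv))]@T[:3,:3].T
    return T[:3,3],d
def onz(c,uv,z,T=None):
    o,d=ray(c,uv,T);return o+d*((z-o[2])/d[:,2])[:,None]
def blobs(im,kind,amin=15):
    h=cv2.cvtColor(im,cv2.COLOR_RGB2HSV);H,S,V=[h[...,i].astype(int) for i in range(3)]
    m={"red":((H<8)|(H>172))&(S>140)&(V>60),"green":(H>45)&(H<80)&(S>110)&(V>35)}[kind]
    n,l,st,ce=cv2.connectedComponentsWithStats(m.astype(np.uint8))
    return [(ce[i],st[i,4]) for i in range(1,n) if st[i,4]>=amin]
E
python3 - <<'E'
from h import *
D=pickle.load(open("d0.pkl","rb"))
np.set_printoptions(precision=4,suppress=True)
for n in D:
  for k in("red","green"):
    for ce,a in blobs(D[n]["pixels"],k): print(n,k,ce,a,onz(D[n],ce,.0635)[0] if a>40 else onz(D[n],ce,.04)[0])
im=D["top"]["pixels"][:,:,::-1]
a=cv2.resize(im[165:305,270:440],None,fx=4,fy=4,interpolation=cv2.INTER_CUBIC)
b=cv2.resize(im[220:300,140:170+40],None,fx=3,fy=4,interpolation=cv2.INTER_CUBIC)
cv2.imwrite("pics/cropA.png",cv2.convertScaleAbs(a,alpha=1.5))
E
```

```text
top red [374.1613 180.129 ] 31 [ 0.6645 -0.1153  0.04  ]
top red [152.7121 193.2121] 66 [0.6395 0.4483 0.0635]
top red [187.9167 265.5972] 72 [0.4522 0.354  0.0635]
top red [251.1486 310.8243] 74 [0.338  0.1976 0.0635]
top red [136.9467 326.4667] 75 [0.3071 0.4743 0.0635]
top green [129.9855 194.4348] 69 [0.638  0.5063 0.0635]
top green [164.4416 268.4805] 77 [0.4465 0.4121 0.0635]
top green [227.4684 313.557 ] 79 [0.3328 0.255  0.0635]
top green [112.9367 330.6582] 79 [0.2984 0.5324 0.0635]
side red [250.4444 182.963 ] 27 [0.6582 0.4723 0.04  ]
side red [225.5862 223.1379] 29 [0.4668 0.3753 0.04  ]
side red [162.5 230. ] 32 [0.319  0.4983 0.04  ]
side red [230.35 268.1 ] 40 [0.3496 0.2152 0.04  ]
side green [238.6296 177.    ] 27 [0.6549 0.5294 0.04  ]
side green [212.0968 216.5484] 31 [0.4595 0.4324 0.04  ]
side green [149.1316 223.5526] 38 [0.3095 0.5557 0.04  ]
side green [216.     259.3673] 49 [0.333  0.252  0.0635]
```

View pics/cropA.png

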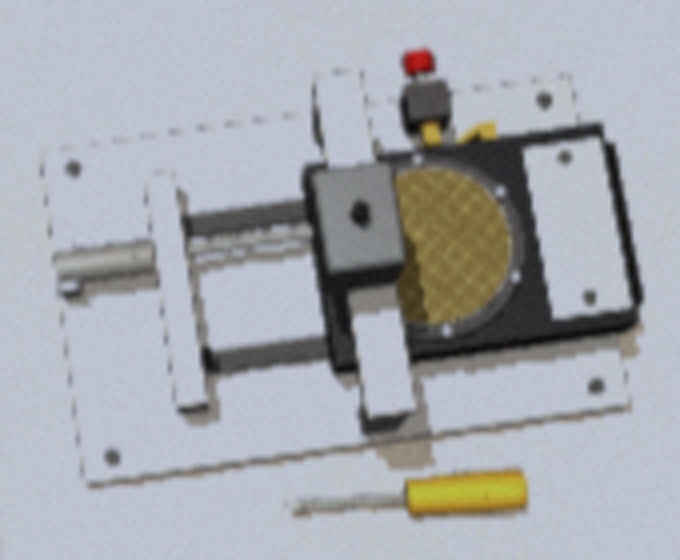

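The crop shows the plate corners at about crop px (43,148), (572,75), (630,408), (88,485). The pad is on the shuttle's right end, roughly (610,140)-(640,300). The knob is at (418,62) and the driver is below the plate at (465,495).

Run:
```python
from h import *
D=pickle.load(open("d0.pkl","rb"));c=D["top"]
np.set_printoptions(precision=4,suppress=True)
o=lambda p:(np.array(p,float)+.5)/4-.5+[270,165]
P=onz(c,o([(43,148),(572,75),(630,408),(88,485)]),.016)
S=np.array([[.205,-.11],[-.145,-.11],[-.145,.11],[.205,.11]])
print(np.linalg.norm(P-np.roll(P,-1,0),axis=1))
z=(P[:,0]-P[:,0].mean())+1j*(P[:,1]-P[:,1].mean());s=S[:,0]+1j*S[:,1];sc=s-s.mean()
w=np.vdot(sc,z);a=np.angle(w);sc_=abs(w)/np.vdot(sc,sc).real
t=P[:,0].mean()+1j*P[:,1].mean()-np.exp(1j*a)*s.mean()
print("yaw",a,np.degrees(a),"scale",sc_,"org",t)
f=lambda x,y:np.exp(1j*a)*(x+1j*y)+t
print("resid",abs(f(*S.T)-(P[:,0]+1j*P[:,1])))
for n,x,y in(("pad",-.156,0),("knob",-.045,-.134),("gantry",.015,0),("chuck",-.03,0)):print(n,f(x,y))
print("knob meas",onz(c,o([418,60]),.04),"pad top edge",onz(c,o([(612,147),(640,300)]),.057))
# keys two-view
for k,uv,us in(("green",(164.44,268.48),(212.1,216.55)),("red",(187.92,265.6),(225.59,223.14))):
    (o1,d1),(o2,d2)=ray(c,uv),ray(D["side"],us);d1,d2=d1[0],d2[0]
    m=np.linalg.lstsq(np.c_[d1,-d2],o2-o1,rcond=None)[0]
    print(k,o1+d1*m[0],o2+d2*m[1])
```

```text
[0.3484 0.2208 0.3462 0.2221]
yaw 1.6854392486358165 96.56855557253287 scale 0.9964593839679677 org (0.5339297359678363-0.08679000732738829j)
resid [0.0013 0.0009 0.0019 0.0022]
pad (0.5517748819626166-0.2417659756722416j)
knob (0.6721977573010123-0.1161660907390411j)
gantry (0.5322138565452613-0.07188847190961392j)
chuck (0.5373614948129863-0.116593078162937j)
knob meas [[ 0.6659 -0.1153  0.04  ]] pad top edge [[ 0.6004 -0.2324  0.057 ]
 [ 0.5025 -0.2438  0.057 ]]
green [0.4473 0.4139 0.0579] [0.4482 0.4133 0.0578]
red [0.4526 0.3548 0.0609] [0.4533 0.3542 0.0608]
```

Consistent: plate sides measure 348 x 221 mm, key spacing is 58 mm, and the knob is where the fit puts it. The push heading is 96.57°. First I turn the tool by 1.213 rad so its x lies along the push, with the jaws shut.

Request:
drive_tool --increments '[{"delta_pos":[0,0,0],"turn":0.121,"jaw":-1},{"delta_pos":[0,0,0],"turn":0.121,"jaw":-1},{"delta_pos":[0,0,0],"turn":0.121,"jaw":-1},{"delta_pos":[0,0,0],"turn":0.121,"jaw":-1},{"delta_pos":[0,0,0],"turn":0.121,"jaw":-1},{"delta_pos":[0,0,0],"turn":0.121,"jaw":-1},{"delta_pos":[0,0,0],"turn":0.121,"jaw":-1},{"delta_pos":[0,0,0],"turn":0.121,"jaw":-1}]'

```text
time: 0.77
tool_pos: [0.1616, 0.6552, 0.4039]
tcp_rot: [1.794, 2.578, -0.002]
wrist_force: [-0.2, 0.6, 0.1]
width: -0.0
grip_force: 0.0
```

Request:
drive_tool --increments '[{"delta_pos":[0,0,0],"turn":0.121,"jaw":-1},{"delta_pos":[0,0,0],"turn":0.121,"jaw":-1},{"delta_pos":[0,41,0],"turn":0,"jaw":-1},{"delta_pos":[0,41,0],"turn":0,"jaw":-1},{"delta_pos":[0,41,0],"turn":0,"jaw":-1},{"delta_pos":[0,41,0],"turn":0,"jaw":-1},{"delta_pos":[0,41,0],"turn":0,"jaw":-1},{"delta_pos":[0,41,0],"turn":0,"jaw":-1}]'

```text
time: 1.43
tool_pos: [0.4076, 0.6844, 0.4038]
tcp_rot: [2.085, 2.35, -0.002]
wrist_force: [-0.3, 0.7, 0.8]
width: -0.0
grip_force: 0.0
```

Request:
drive_tool --increments '[{"delta_pos":[-41,0,0],"turn":0,"jaw":-1},{"delta_pos":[-41,0,0],"turn":0,"jaw":-1},{"delta_pos":[-41,0,0],"turn":0,"jaw":-1},{"delta_pos":[-41,0,0],"turn":0,"jaw":-1},{"delta_pos":[-41,0,0],"turn":0,"jaw":-1},{"delta_pos":[-41,0,0],"turn":0,"jaw":-1},{"delta_pos":[-41,0,0],"turn":0,"jaw":-1},{"delta_pos":[-41,0,0],"turn":0,"jaw":-1}]'

```text
time: 2.1
tool_pos: [0.4445, 0.3569, 0.404]
tcp_rot: [-2.085, -2.35, 0.001]
wrist_force: [2.0, -0.2, -0.3]
width: 0.002
grip_force: 0.0
```

Request:
drive_tool --increments '[{"delta_pos":[-41,2,0],"turn":0,"jaw":-1},{"delta_pos":[-41,2,0],"turn":0,"jaw":-1},{"delta_pos":[-41,2,0],"turn":0,"jaw":-1},{"delta_pos":[-41,2,0],"turn":0,"jaw":-1},{"delta_pos":[-41,2,0],"turn":0,"jaw":-1},{"delta_pos":[-41,2,0],"turn":0,"jaw":-1},{"delta_pos":[-41,2,0],"turn":0,"jaw":-1},{"delta_pos":[-41,2,0],"turn":0,"jaw":-1}]'

```text
time: 2.77
tool_pos: [0.4992, 0.0331, 0.4044]
tcp_rot: [-2.085, -2.35, 0.0]
wrist_force: [1.1, -0.1, -0.1]
width: 0.004
grip_force: 0.0
```

Request:
drive_tool --increments '[{"delta_pos":[-41,2,0],"turn":0,"jaw":-1},{"delta_pos":[-41,2,0],"turn":0,"jaw":-1},{"delta_pos":[-41,2,0],"turn":0,"jaw":-1},{"delta_pos":[-41,2,0],"turn":0,"jaw":-1},{"delta_pos":[-41,2,0],"turn":0,"jaw":-1},{"delta_pos":[-41,2,0],"turn":0,"jaw":-1},{"delta_pos":[-41,2,0],"turn":0,"jaw":-1},{"delta_pos":[-21,2,0],"turn":0,"jaw":-1}]'

```text
time: 3.43
tool_pos: [0.5519, -0.273, 0.4041]
tcp_rot: [2.088, 2.347, -0.002]
wrist_force: [-0.4, 0.8, -0.4]
width: -0.003
grip_force: 0.0
```

Run:
```python
from h import *
from workcell import bot
s=bot.read_state();c=bot.read_camera("wrist");pickle.dump((s,c),open("w1.pkl","wb"))
print(s["tool_pos"],s["tcp_rot"],s["q"],s["wrist_force"],c["fovy"],c["hand_eye"])
cv2.imwrite("pics/w1.png",c["pixels"][:,:,::-1])
```

```text
[ 0.55189181 -0.27299855  0.40405829] [ 2.08790692e+00  2.34650133e+00 -2.29239304e-03] [-4.99372145e-01  1.53251862e-01  1.73755326e+00 -1.65631466e-03
  1.25047013e+00 -6.15349773e-01] [-0.43417404  0.77658295 -0.35843362] 62.67138451657816 [[-7.83219563e-04 -9.49159098e-01 -3.14795796e-01  8.12145624e-02]
 [ 9.99999431e-01 -5.15447672e-04 -9.33866570e-04 -7.27180989e-04]
 [ 7.24127192e-04 -3.14796348e-01  9.49158962e-01  3.08311547e-02]
 [ 0.00000000e+00  0.00000000e+00  0.00000000e+00  1.00000000e+00]]
```

View pics/w1.png

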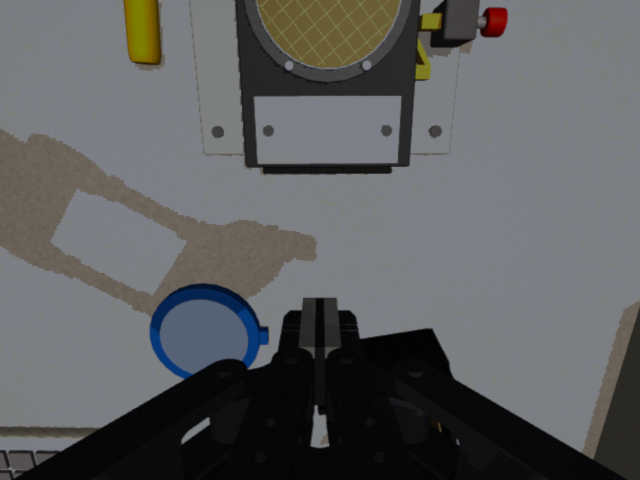

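The wrist view shows the pad strip at rows 167-174, columns 265-392, square to the tool. The knob is at (495,22), the shipper at (207,333) and a cassette edge behind the fingers at about (400,340).

Run:
```python
from h import *
from scipy.spatial.transform import Rotation as R
s,c=pickle.load(open("w1.pkl","rb"));np.set_printoptions(precision=4,suppress=True)
B=np.eye(4);B[:3,:3]=R.from_rotvec(s["tcp_rot"]).as_matrix();B[:3,3]=s["tool_pos"];T=B@c["hand_eye"]
g=c["pixels"].astype(int).sum(2);print("col300 rows160-180",g[160:180,330], "row170",g[170,[258,262,264,266,268,388,390,392,394,396]])
Ti=np.linalg.inv(B)
def tool(uv,z):
    p=onz(c,uv,z,T);return p,(p-B[:3,3])@B[:3,:3]
for n,uv,z in(("padtop",[(265,170),(392,170)],.057),("padbot",[(265,174.5),(392,174)],.027),("shuttle corners",[(245,167),(410,165)],.06),("plate corners",[(204,154),(450,153)],.016)):print(n,*tool(uv,z))
D=pickle.load(open("d0.pkl","rb"))["top"]
for n,uv,z in(("cass",[(483,170),(541,149),(557,187),(497,214)],.1),("ship",[(479,262),(526,262),(502,238)],.014)):
    p=onz(D,uv,z);print(n,p,(p-B[:3,3])@B[:3,:3])
```

```text
col300 rows160-180 [384 383 368 255 134  93  57  40  52  65  62  54  52 100 252 374 383 383
 384 387] row170 [384 211  57  61  58  60  61 303 382 384]
padtop [[ 0.5036 -0.2441  0.057 ]
 [ 0.6043 -0.2324  0.057 ]] [[ 0.0348 -0.0444  0.347 ]
 [ 0.0347  0.057   0.347 ]]
padbot [[ 0.5002 -0.253   0.027 ]
 [ 0.6108 -0.2396  0.027 ]] [[ 0.0265 -0.0487  0.3771]
 [ 0.0268  0.0627  0.377 ]]
shuttle corners [[ 0.4881 -0.2431  0.06  ]
 [ 0.6171 -0.2265  0.06  ]] [[ 0.0376 -0.0597  0.344 ]
 [ 0.0391  0.0704  0.344 ]]
plate corners [[ 0.4436 -0.243   0.016 ]
 [ 0.661  -0.2168  0.016 ]] [[ 0.043  -0.1038  0.3881]
 [ 0.0437  0.1152  0.3879]]
cass [[ 0.6639 -0.3754  0.1   ]
 [ 0.7133 -0.5209  0.1   ]
 [ 0.6158 -0.5494  0.1   ]
 [ 0.5529 -0.3998  0.1   ]] [[-0.1143  0.0996  0.3042]
 [-0.2646  0.1317  0.3044]
 [-0.2815  0.0315  0.3045]
 [-0.1256 -0.0135  0.3043]]
ship [[ 0.4493 -0.3734  0.014 ]
 [ 0.4463 -0.4913  0.014 ]
 [ 0.5095 -0.4366  0.014 ]] [[-0.0872 -0.1133  0.3903]
 [-0.2039 -0.13    0.3904]
 [-0.157  -0.0609  0.3903]]
```

The pad centre is +5.5 mm sideways and its face is 32 mm ahead. With tool x ahead, though, the wrist camera (81 mm forward, low) would come close to the gantry camera. So I turn a further 90° and push along tool -y.

Request:
drive_tool --increments '[{"delta_pos":[0,0,0],"turn":0.1208,"jaw":-1},{"delta_pos":[0,0,0],"turn":0.1208,"jaw":-1},{"delta_pos":[0,0,0],"turn":0.1208,"jaw":-1},{"delta_pos":[0,0,0],"turn":0.1208,"jaw":-1},{"delta_pos":[0,0,0],"turn":0.1208,"jaw":-1},{"delta_pos":[0,0,0],"turn":0.1208,"jaw":-1},{"delta_pos":[0,0,0],"turn":0.1208,"jaw":-1},{"delta_pos":[0,0,0],"turn":0.1208,"jaw":-1}]'

```text
time: 4.15
tool_pos: [0.5519, -0.2684, 0.404]
tcp_rot: [-2.941, -1.103, 0.001]
wrist_force: [-0.7, 1.0, -0.6]
width: -0.0
grip_force: 0.0
```

Request:
drive_tool --increments '[{"delta_pos":[0,0,0],"turn":0.1208,"jaw":-1},{"delta_pos":[0,0,0],"turn":0.1208,"jaw":-1},{"delta_pos":[0,0,0],"turn":0.1208,"jaw":-1},{"delta_pos":[0,0,0],"turn":0.1208,"jaw":-1},{"delta_pos":[0,0,0],"turn":0.1208,"jaw":-1},{"delta_pos":[5.5,20,0],"turn":0,"jaw":-1},{"delta_pos":[0,0,20],"turn":0,"jaw":-1},{"delta_pos":[0,0,20],"turn":0,"jaw":-1}]'

```text
time: 4.82
tool_pos: [0.5607, -0.2887, 0.3657]
tcp_rot: [3.134, 0.186, 0.005]
wrist_force: [0.5, -0.3, -0.6]
width: -0.003
grip_force: 0.0
```

Request:
drive_tool --increments '[{"delta_pos":[0,0,25],"turn":0,"jaw":-1},{"delta_pos":[0,0,25],"turn":0,"jaw":-1},{"delta_pos":[0,0,25],"turn":0,"jaw":-1},{"delta_pos":[0,0,25],"turn":0,"jaw":-1},{"delta_pos":[0,0,25],"turn":0,"jaw":-1},{"delta_pos":[0,0,15],"turn":0,"jaw":-1},{"delta_pos":[0,0,0],"turn":0,"jaw":-1}]'

```text
time: 5.4
tool_pos: [0.5576, -0.2864, 0.2195]
tcp_rot: [-3.131, -0.187, 0.012]
wrist_force: [0.5, 0.5, -0.7]
width: 0.001
grip_force: 0.0
```

Run:
```python
from h import *
from workcell import bot
np.set_printoptions(precision=4,suppress=True)
s=bot.read_state();print(s["tool_pos"],s["tcp_rot"],s["q"],s["wrist_force"],s["time"])
c=bot.read_camera("side");cv2.imwrite("pics/s2.png",cv2.convertScaleAbs(cv2.resize(c["pixels"][220:420,240:460,::-1],None,fx=3,fy=3),alpha=1.4))
```

```text
[ 0.5576 -0.2864  0.2195] [-3.1308 -0.1873  0.0123] [-0.5143  0.3483  1.8626  0.0001  0.9401  0.937 ] [ 0.5166  0.5058 -0.6542] 5.4
```

View pics/s2.png

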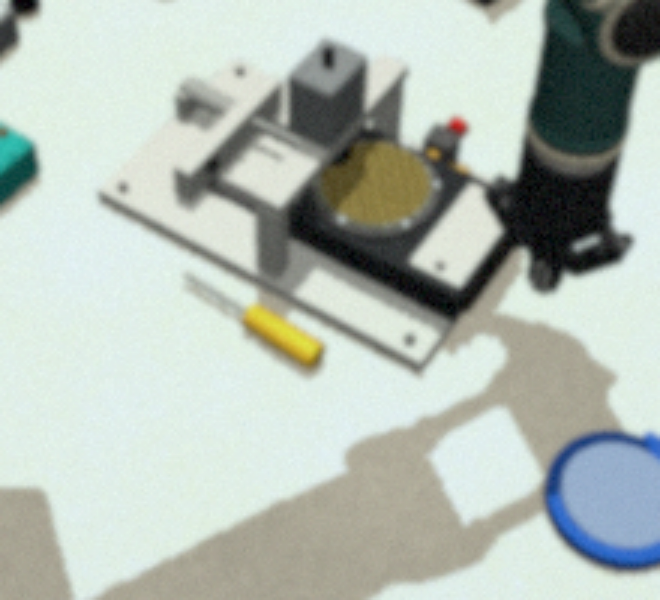

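Side view: the gripper is behind the pad with a gap, about 46 mm by the numbers. Shuttle, knob and driver are undisturbed. Now I lower to pad height and approach.

Request:
drive_tool --increments '[{"delta_pos":[0,0,6.5],"turn":0,"jaw":-1},{"delta_pos":[0,-8,0],"turn":0,"jaw":-1},{"delta_pos":[0,-8,0],"turn":0,"jaw":-1},{"delta_pos":[0,-8,0],"turn":0,"jaw":-1},{"delta_pos":[0,0,0],"turn":0,"jaw":-1},{"delta_pos":[0,0,0],"turn":0,"jaw":-1}]'

```text
time: 5.95
tool_pos: [0.5573, -0.2634, 0.219]
tcp_rot: [3.135, 0.189, 0.002]
wrist_force: [0.1, 0.3, 0.1]
width: 0.004
grip_force: 0.0
```

Request:
drive_tool --increments '[{"delta_pos":[0,-2,0],"turn":0,"jaw":-1},{"delta_pos":[0,-2,0],"turn":0,"jaw":-1},{"delta_pos":[0,-2,0],"turn":0,"jaw":-1},{"delta_pos":[0,0,0],"turn":0,"jaw":-1}]'

```text
time: 6.28
tool_pos: [0.5563, -0.258, 0.2182]
tcp_rot: [-3.136, -0.187, 0.0]
wrist_force: [0.6, -0.3, -0.1]
width: -0.0
grip_force: 0.0
```

Request:
drive_tool --increments '[{"delta_pos":[0,-2,0],"turn":0,"jaw":-1},{"delta_pos":[0,-2,0],"turn":0,"jaw":-1},{"delta_pos":[0,0,0],"turn":0,"jaw":-1}]'

```text
time: 6.53
tool_pos: [0.5559, -0.2547, 0.2182]
tcp_rot: [3.134, 0.188, 0.0]
wrist_force: [1.4, -3.4, -1.1]
width: -0.001
grip_force: 1.6
```

Contact at y ≈ -0.2547 with 3.4 N, which is below the spring preload. I back off 4 mm, lower 5 mm for better overlap with the pad, and push.

Request:
drive_tool --increments '[{"delta_pos":[0,4,0],"turn":0,"jaw":-1},{"delta_pos":[0,0,5],"turn":0,"jaw":-1},{"delta_pos":[0,0,0],"turn":0,"jaw":-1},{"delta_pos":[0,-4,0],"turn":0,"jaw":-1},{"delta_pos":[0,0,0],"turn":0,"jaw":-1}]'

```text
time: 6.95
tool_pos: [0.5556, -0.2544, 0.2126]
tcp_rot: [3.135, 0.188, -0.001]
wrist_force: [0.5, -5.4, -4.2]
width: -0.003
grip_force: 2.8
```

Request:
drive_tool --increments '[{"delta_pos":[0,-5,0],"turn":0,"jaw":-1},{"delta_pos":[0,-5,0],"turn":0,"jaw":-1},{"delta_pos":[0,-5,0],"turn":0,"jaw":-1},{"delta_pos":[0,-5,0],"turn":0,"jaw":-1},{"delta_pos":[0,-5,0],"turn":0,"jaw":-1},{"delta_pos":[0,-5,0],"turn":0,"jaw":-1},{"delta_pos":[0,-5,0],"turn":0,"jaw":-1},{"delta_pos":[0,-5,0],"turn":0,"jaw":-1}]'

```text
time: 7.62
tool_pos: [0.5511, -0.2171, 0.2129]
tcp_rot: [3.13, 0.189, 0.001]
wrist_force: [0.9, -15.0, -7.3]
width: -0.002
grip_force: 7.2
```

Request:
drive_tool --increments '[{"delta_pos":[0,-5,0],"turn":0,"jaw":-1},{"delta_pos":[0,-5,0],"turn":0,"jaw":-1},{"delta_pos":[0,-5,0],"turn":0,"jaw":-1},{"delta_pos":[0,-4,0],"turn":0,"jaw":-1},{"delta_pos":[0,0,0],"turn":0,"jaw":-1},{"delta_pos":[0,0,0],"turn":0,"jaw":-1}]'

```text
time: 8.12
tool_pos: [0.5487, -0.197, 0.2129]
tcp_rot: [3.132, 0.189, 0.0]
wrist_force: [0.5, -9.7, -4.9]
width: -0.002
grip_force: 4.6
```

Run:
```python
from h import *
from workcell import bot
c=bot.read_camera("top")
cv2.imwrite("pics/t3.png",cv2.convertScaleAbs(cv2.resize(c["pixels"][165:305,270:440,::-1],None,fx=4,fy=4,interpolation=cv2.INTER_CUBIC),alpha=1.5))
```

```text
(no output)
```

View pics/t3.png

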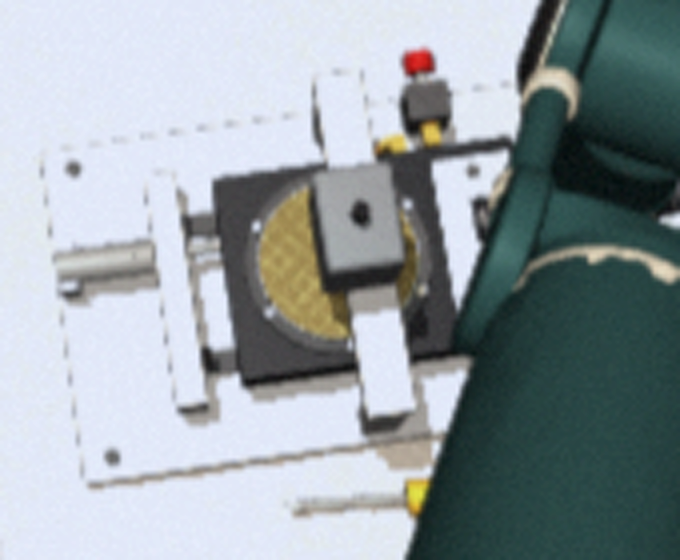

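The shuttle moved about 90 crop px (≈ 58 mm). The brass catch at (390,145) is now past the pin at (430,132), and the shuttle is short of the rear bar. I back away gently.

Request:
drive_tool --increments '[{"delta_pos":[0,5,0],"turn":0,"jaw":-1},{"delta_pos":[0,5,0],"turn":0,"jaw":-1},{"delta_pos":[0,5,0],"turn":0,"jaw":-1},{"delta_pos":[0,8,0],"turn":0,"jaw":-1},{"delta_pos":[0,12,0],"turn":0,"jaw":-1},{"delta_pos":[0,20,0],"turn":0,"jaw":-1},{"delta_pos":[0,20,0],"turn":0,"jaw":-1},{"delta_pos":[0,15,0],"turn":0,"jaw":-1}]'

```text
time: 8.83
tool_pos: [0.56, -0.2866, 0.2136]
tcp_rot: [3.136, 0.187, 0.001]
wrist_force: [0.6, 0.3, 1.4]
width: -0.001
grip_force: 0.0
```

Request:
drive_tool --increments '[{"delta_pos":[0,0,-38],"turn":0,"jaw":-1},{"delta_pos":[0,0,-38],"turn":0,"jaw":-1},{"delta_pos":[0,0,-38],"turn":0,"jaw":-1},{"delta_pos":[0,0,-38],"turn":0,"jaw":-1},{"delta_pos":[0,0,-38],"turn":0,"jaw":-1},{"delta_pos":[-41,0,0],"turn":0,"jaw":-1},{"delta_pos":[0,0,0],"turn":0,"jaw":-1}]'

```text
time: 9.42
tool_pos: [0.5159, -0.2907, 0.4067]
tcp_rot: [3.133, 0.186, 0.001]
wrist_force: [-1.5, 1.3, -1.0]
width: 0.001
grip_force: 0.0
```

Run:
```python
from h import *
from workcell import bot
s=bot.read_state();print(s["tool_pos"],s["tcp_rot"],s["wrist_force"],s["time"],s["q"])
c=bot.read_camera("side")
cv2.imwrite("pics/s4.png",cv2.convertScaleAbs(cv2.resize(c["pixels"][210:360,250:450,::-1],None,fx=4,fy=4,interpolation=cv2.INTER_CUBIC),alpha=1.4))
```

```text
[ 0.51593824 -0.29069268  0.40674392] [3.13340405e+00 1.86430960e-01 1.31923867e-03] [-1.47755461  1.3482442  -1.00371916] 9.4167 [-5.54656851e-01  1.06492804e-01  1.78508527e+00 -1.77070256e-03
  1.24780277e+00  8.97843969e-01]
```

View pics/s4.png

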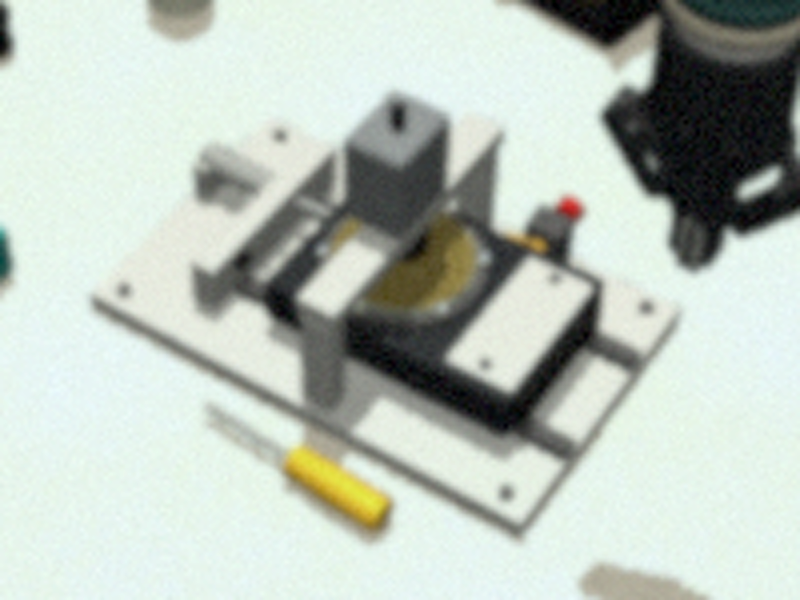

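The shuttle is latched: pad end now well inside the plate, catch against the pin near (530,245), wafer on its chuck, driver unmoved. Now to the green key at (0.447, 0.413).

Request:
drive_tool --increments '[{"delta_pos":[0,-40,0],"turn":0,"jaw":-1},{"delta_pos":[0,-40,0],"turn":0,"jaw":-1},{"delta_pos":[0,-40,0],"turn":0,"jaw":-1},{"delta_pos":[0,-40,0],"turn":0,"jaw":-1},{"delta_pos":[0,-40,0],"turn":0,"jaw":-1},{"delta_pos":[0,-40,0],"turn":0,"jaw":-1},{"delta_pos":[0,-40,0],"turn":0,"jaw":-1},{"delta_pos":[0,-40,0],"turn":0,"jaw":-1}]'

```text
time: 10.13
tool_pos: [0.4806, 0.0297, 0.4031]
tcp_rot: [-3.135, -0.187, -0.0]
wrist_force: [1.0, -0.4, -0.8]
width: -0.003
grip_force: 0.0
```

Request:
drive_tool --increments '[{"delta_pos":[2,-40,0],"turn":0,"jaw":-1},{"delta_pos":[2,-40,0],"turn":0,"jaw":-1},{"delta_pos":[2,-40,0],"turn":0,"jaw":-1},{"delta_pos":[2,-40,0],"turn":0,"jaw":-1},{"delta_pos":[2,-40,0],"turn":0,"jaw":-1},{"delta_pos":[2,-40,0],"turn":0,"jaw":-1},{"delta_pos":[2,-40,0],"turn":0,"jaw":-1},{"delta_pos":[0,-30,0],"turn":0,"jaw":-1}]'

```text
time: 10.8
tool_pos: [0.4575, 0.3407, 0.4029]
tcp_rot: [-3.134, -0.19, 0.0]
wrist_force: [0.5, -0.6, 0.1]
width: 0.001
grip_force: 0.0
```

Request:
drive_tool --increments '[{"delta_pos":[0,0,0],"turn":0,"jaw":-1},{"delta_pos":[0,0,0],"turn":0,"jaw":-1}]'

```text
time: 10.97
tool_pos: [0.4576, 0.3391, 0.4025]
tcp_rot: [3.135, 0.193, -0.002]
wrist_force: [0.0, -0.0, 0.5]
width: -0.001
grip_force: 0.0
```

Run:
```python
from h import *
from scipy.spatial.transform import Rotation as R
from workcell import bot
np.set_printoptions(precision=4,suppress=True)
s=bot.read_state();c=bot.read_camera("wrist");print(s["tool_pos"],s["q"],s["time"],s["wrist_force"])
B=np.eye(4);B[:3,:3]=R.from_rotvec(s["tcp_rot"]).as_matrix();B[:3,3]=s["tool_pos"];T=B@c["hand_eye"]
for k in("green","red"):
    for ce,a in blobs(c["pixels"],k,60):
        p=onz(c,ce,.0635,T);print(k,ce,a,p,(p-B[:3,3])@B[:3,:3])
print("top est in tool",(np.array([.4467,.4125,.0635])-B[:3,3])@B[:3,:3])
cv2.imwrite("pics/w5.png",c["pixels"][:,:,::-1])
```

```text
[0.4576 0.3391 0.4025] [0.594  0.0672 1.8356 0.0003 1.24   2.042 ] 10.9667 [ 0.0234 -0.0372  0.4728]
green [230.1778 215.6885] 703 [[0.4464 0.4106 0.0635]] [[-0.0019 -0.0724  0.3389]]
green [397.9783 310.0543] 92 [[0.3787 0.2604 0.0635]] [[-0.0875  0.0684  0.3391]]
green [ 92.8427 310.5393] 89 [[0.3459 0.5255 0.0635]] [[-0.0876 -0.1988  0.339 ]]
green [ 89.9925 355.5712] 534 [[0.2989 0.5308 0.0635]] [[-0.1337 -0.2098  0.3391]]
green [394.8219 354.0865] 393 [[0.334  0.2549 0.0635]] [[-0.1325  0.0684  0.3391]]
red [302.1571 217.6873] 662 [[0.4518 0.3527 0.0635]] [[-0.0037 -0.0143  0.339 ]]
red [152.9345 354.9746] 473 [[0.3064 0.4738 0.0635]] [[-0.1331 -0.1523  0.3391]]
red [459.6795 359.2523] 440 [[0.3358 0.1949 0.0635]] [[-0.1381  0.1282  0.3392]]
top est in tool [-0.0014 -0.0742  0.3389]
```

View pics/w5.png

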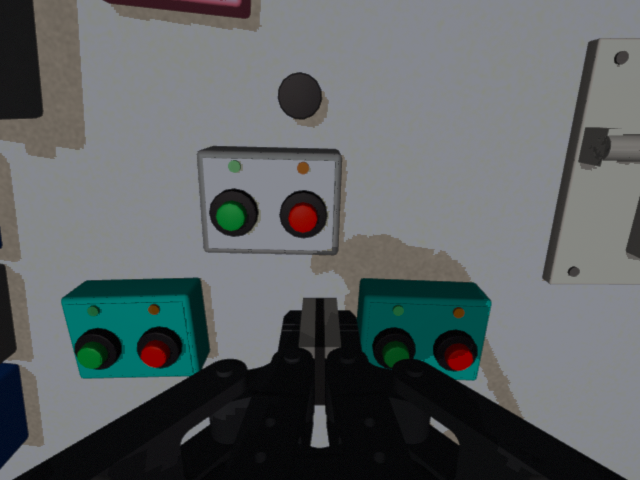

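The wrist view shows the white-faced panel with green at (230,216) and red at (302,218). The wrist and top estimates agree within 2 mm. I move (-2,-73) and descend to just above the key.

Request:
drive_tool --increments '[{"delta_pos":[-1,-36.5,0],"turn":0,"jaw":-1},{"delta_pos":[-1,-36.5,0],"turn":0,"jaw":-1},{"delta_pos":[0,0,0],"turn":0,"jaw":-1},{"delta_pos":[0,0,36],"turn":0,"jaw":-1},{"delta_pos":[0,0,36],"turn":0,"jaw":-1},{"delta_pos":[0,0,36],"turn":0,"jaw":-1},{"delta_pos":[0,0,20],"turn":0,"jaw":-1},{"delta_pos":[0,0,0],"turn":0,"jaw":-1}]'

```text
time: 11.68
tool_pos: [0.4454, 0.4059, 0.2688]
tcp_rot: [3.129, 0.184, -0.015]
wrist_force: [-0.7, -0.8, -1.1]
width: 0.001
grip_force: 0.0
```

Request:
drive_tool --increments '[{"delta_pos":[0,0,0],"turn":0,"jaw":-1}]'

```text
time: 11.77
tool_pos: [0.4472, 0.4078, 0.2738]
tcp_rot: [3.134, 0.185, -0.005]
wrist_force: [0.1, 0.8, 0.6]
width: -0.001
grip_force: 0.0
```

Request:
drive_tool --increments '[{"delta_pos":[0,-3.5,0],"turn":0,"jaw":-1},{"delta_pos":[0,0,12],"turn":0,"jaw":-1},{"delta_pos":[0,0,12],"turn":0,"jaw":-1},{"delta_pos":[0,0,6],"turn":0,"jaw":-1},{"delta_pos":[0,0,0],"turn":0,"jaw":-1},{"delta_pos":[0,0,0],"turn":0,"jaw":-1}]'

```text
time: 12.27
tool_pos: [0.4463, 0.4127, 0.2444]
tcp_rot: [3.135, 0.188, -0.002]
wrist_force: [-0.1, -0.2, 0.5]
width: 0.0
grip_force: 0.0
```

Request:
drive_tool --increments '[{"delta_pos":[0,0,2],"turn":0,"jaw":-1},{"delta_pos":[0,0,2],"turn":0,"jaw":-1},{"delta_pos":[0,0,2],"turn":0,"jaw":-1},{"delta_pos":[0,0,0],"turn":0,"jaw":-1},{"delta_pos":[0,0,0],"turn":0,"jaw":-1}]'

```text
time: 12.68
tool_pos: [0.4468, 0.4132, 0.2397]
tcp_rot: [-3.135, -0.187, -0.001]
wrist_force: [-0.1, 0.5, 2.5]
width: 0.001
grip_force: 1.0
```

Request:
drive_tool --increments '[{"delta_pos":[0,0,1.5],"turn":0,"jaw":-1},{"delta_pos":[0,0,1.5],"turn":0,"jaw":-1},{"delta_pos":[0,0,1],"turn":0,"jaw":-1},{"delta_pos":[0,0,0],"turn":0,"jaw":-1},{"delta_pos":[0,0,0],"turn":0,"jaw":-1}]'

```text
time: 13.1
tool_pos: [0.4469, 0.4132, 0.2356]
tcp_rot: [-3.135, -0.187, -0.001]
wrist_force: [0.2, 1.3, 4.8]
width: 0.003
grip_force: 2.2
```

Request:
drive_tool --increments '[{"delta_pos":[0,0,1],"turn":0,"jaw":-1},{"delta_pos":[0,0,1],"turn":0,"jaw":-1},{"delta_pos":[0,0,0],"turn":0,"jaw":-1},{"delta_pos":[0,0,0],"turn":0,"jaw":-1}]'

```text
time: 13.43
tool_pos: [0.4469, 0.4133, 0.2349]
tcp_rot: [-3.135, -0.187, -0.001]
wrist_force: [-2.4, 0.2, 11.6]
width: 0.001
grip_force: 5.9
```

The force rose to 11.6 N with no further travel, so the key is fully down. I retreat and check.

Request:
drive_tool --increments '[{"delta_pos":[0,0,-10],"turn":0,"jaw":-1},{"delta_pos":[0,0,-30],"turn":0,"jaw":-1},{"delta_pos":[0,0,-40],"turn":0,"jaw":-1},{"delta_pos":[0,0,-40],"turn":0,"jaw":-1},{"delta_pos":[0,0,-40],"turn":0,"jaw":-1},{"delta_pos":[0,0,0],"turn":0,"jaw":-1},{"delta_pos":[0,0,0],"turn":0,"jaw":-1}]'

```text
time: 14.02
tool_pos: [0.4473, 0.4134, 0.3968]
tcp_rot: [-3.132, -0.187, -0.008]
wrist_force: [-0.6, -0.1, -0.5]
width: -0.002
grip_force: 0.0
```

Run:
```python
from h import *
from workcell import bot
print(bot.read_state()["wrist_force"])
c=bot.read_camera("top")
cv2.imwrite("pics/t6.png",cv2.convertScaleAbs(cv2.resize(c["pixels"][150:350,90:440,::-1],None,fx=2.2,fy=2.2,interpolation=cv2.INTER_CUBIC),alpha=1.5))
```

```text
[-0.59118429 -0.06096976 -0.46196765]
```

View pics/t6.png

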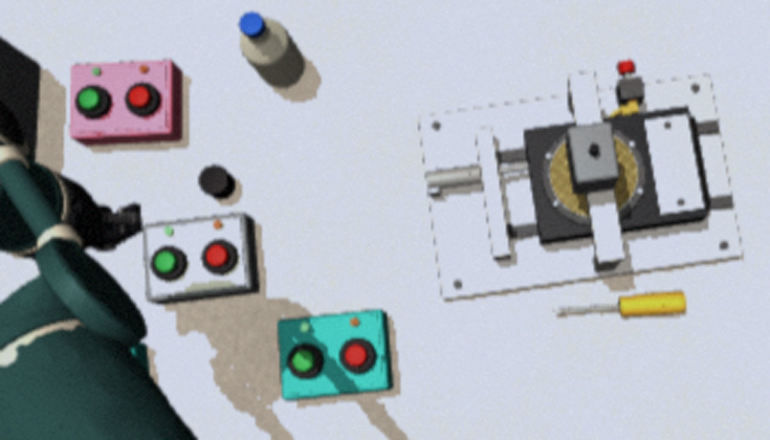

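The wafer is under the camera at (595,178), the shuttle is still latched, the keys are up, and the other objects are unmoved.

```bash
python3 -c "
from workcell import bot
print(bot.finish_job())"
```

```text
the job is handed in; nothing more can be done
None
```

The job is handed in at about 14 s: the shuttle is latched against the stop pin with the wafer under the camera, and the green start key was then pressed fully down and released; the hand-in gave no verdict.

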